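Make up the fixing kit and the shaping kit

ROBOT

A 7-joint arm with a two-finger parallel gripper is mounted at the origin on a cart in front of the work surface, level with it; the furniture and walls round the work are solid. World frame = base frame: x ahead of the robot, y to its left, z up, the work surface at z = 0. Lengths are in mm, angles in rad, forces in N, time in s.
With the tool pointing down it reaches from about 425 to 975 mm from the base axis. Payload 16.7 kg.
Tool frame: the origin (TCP) lies at the very end of the fingers, on their centre line; the grasp point (between the pads) lies pinch_z behind it (pinch_z is the distance from the TCP to the grasp point, in mm); z points along the fingers, y is the line along which they close (so a half turn about z gives the same grasp; the last joint's range is limited). The gripper opens to 85 mm and grips with 20 to 120 N. Pads are 22 mm wide; open, the fingers measure 114 mm over their backs; the gripper's body (76 mm by 85 mm) begins 54 mm behind the grasp point. The pads swing forward as they close: fully open they stand 13 mm farther back than shut.
Start: joints at [1.185, 0.426, 0.074, 1.606, -0.034, 1.111, -0.067], TCP at [158.321, -656.133, 231.302] pointing down, gripper open.
Joint ranges: [-2.85, 2.85], [-0.5, 2.14], [-1.23, 1.37], [0.21, 2.46], [-1.02, 4.16], [0.16, 2.05], [-2.73, 2.73]. Speed limits (rad/s): [1.89, 1.89, 2.39, 2.39, 3.01, 3.01, 3.01].

INTERFACE

Orientations are given as a unit quaternion [x, y, z, w].
In Python, from bench import * gives the robot as it stands.
- The arm moves only by the tool drive_tool, never from a script. Its argument "commands" is a list that holds one entry, the list of rows, each a list of 6 numbers: the shift along the world's x, y, z in mm, then the turn, a rotation vector about the world's x, y, z in rad. A call has 1 to 8 rows; each row shifts and turns the commanded pose from where the row before left it; what a row does not reach is not made up. A row lasts 1/10 s, in which the tool goes at most 50 mm and 8.59 degrees, less where a joint would pass 70% of its speed; a pose out of reach is approached as far as the arm can. A call is refused whole if a number of a shift passes 50 or a number of a turn 0.15, either way. A call with a gripper value outside its range is refused whole. "fingers" is the closure in counts, from 0 (fully open) to 255 (shut), set as the call begins (left out, the last holds). The fingers move at their own pace and stop on an object; "force" is the grip in N (left out, the last holds). Time passes only in rows, so rows that do not move let the fingers close. It gives the time, the measured TCP pose, the force, the opening and the grip force at its end, in the units of the state.
- sense(): the state, without advancing time (a new reading comes with each control period).
- snapshot(name): name is "scene" or "top"; returns the picture (400x640x3 uint8, red, green, blue); there is no depth.
- camera_info(name): a dict with "mtx" (3x3 intrinsics, pixels), "view" (4x4, takes a point from world to camera coordinates). Camera axes: x right, y down, z forward; pixel columns grow to the right and rows downward; lengths in mm; the calibration is good to about 2 mm. A picture is of the moment at which its call begins. camera_info takes no time and is no camera call.
- finish_job(): hands the job in; it is judged then, once.
Trained networks look in the newest picture that a camera, given by its name, has taken for a name from the list of things; names that differ only in an ending like _2 or _b are one class to them, and where a whole thing is asked for, a point or a joint stands for the part that bears it (a point fixed in the world has none). Each returns a list of dicts, best first, with "conf" (0 to 1); they miss things now and then, are a little off and sometimes report something else, mostly with a low value. They report only what shows in the picture. A call takes as long as a camera call. They do not tell look-alikes from the thing itself.
- masks_of(camera, thing): "pixels" (400x640 bool, what is visible of it) and "pixel" ([column, row] in pixels, amid what is visible of it).
- tip_of(camera, thing): "pixel" ([column, row] in pixels: a listed point, or the origin of a listed thing).
The state is a dict: "t": time; "joint_positions": joint angles; "qvel": joint speeds; "effort": joint torques, N m; "eef_pos": TCP position; "tool_rot": TCP orientation; "ft_force": force on the tool from outside, world axes, zero at the start; "torque": the same for the moment, N m; "grip_width": finger opening in mm; "grasp_force": force on a finger pad.
Only numpy, scipy, OpenCV 4.12 (cv2) and the standard library are available. Lean on these libraries where they do the work, as an engineer would, in place of code of your own. Each camera call takes 0.05 s, during which the arm holds its last target. There are 200 camera calls.

TASK

Make up two kits on the plywood boards from the stock lying in front of them. The fixing kit, on the board with the round pocket, is the screw jar upright in the round pocket and the spring clamp lying flat in the oblong pocket beside it; the shaping kit, on the board with the narrow groove, is the marker in the groove and the wooden sanding block, same side up as now, in the oblong pocket beside it. Each thing must lie fully down on the floor of its pocket, and the two foam offcuts stay where they are.

Things in the scene. Friction and masses are not known exactly. Their poses are not given: they have to be found in the camera images.
- jar_c (a point): Plastic screw jar with a red screwed-on lid, standing upright, 64 mm in diameter, 82 mm tall. Loose, about 0.2 kg. The point is its centre, 41 mm above its underside; z points up through the lid. Firm all round; grip it across its diameter.
- clamp_c (a point): Black plastic spring clamp lying flat, rigid (it does not open), 122 mm long along its own y, 66 mm wide along x, 18 mm thick (22 mm at the pivot pin in the middle). The point is the middle of its outline, 9 mm above its underside. Jaws at +y, spread handles at -y. Grip it across both jaw arms, 20 mm from the point towards +y, where it is 44 mm wide. Loose, about 0.07 kg.
- marker_c (a point): Felt marker lying flat, white barrel with black cap and end, 134 mm long along its own y, 17 mm thick; it does not roll. The point is its centre, 8.5 mm above its underside. Loose, about 0.03 kg.
- block_c (a point): Wooden sanding block lying paper side down, 112 mm long along its own y, 66 mm wide along its own x, 32 mm high. The point is its centre, 16 mm above its underside. Loose, about 0.13 kg.
- fixing_board: Fixing-kit board: larger of two fixed flat plywood boards, the one with a ROUND pocket; 170 (own x) x 214 (own y) x 12 mm. Origin: centre of its underside on the table, z up. Pockets 6 mm deep (floor 6 mm above the table): a round one, diameter 86 mm, centred at x = 0, y = +52 mm in the board frame; an oblong one, 146 mm along x, 92 mm along y, centred at x = 0, y = -49 mm.
- shaping_board: Shaping-kit board: smaller of two fixed flat plywood boards, the one with a NARROW groove; 182 (own x) x 168 (own y) x 12 mm. Origin: centre of its underside on the table, z up. Pockets 6 mm deep (floor 6 mm above the table): a groove 158 mm along x, 42 mm along y, centred at x = 0, y = +51 mm in the board frame; an oblong one, 134 mm along x, 90 mm along y, centred at x = 0, y = -27 mm.
- offcut_right_c (a point): White foam offcut, 40 x 40 x 22 mm, on the right between stock and boards; loose and light, to be left alone. The point is its centre.
- offcut_left_c (a point): White foam offcut, 30 x 70 x 30 mm, on the left between stock and boards; loose and light, to be left alone. The point is its centre.
There are look-alikes about, which are no part of the job. Of the things that look like the part that bears marker_c, the larger one is meant.

How it is judged:
By the outcome, as a careful person would: the job done as asked, in the order asked, and still so for the second after the job is handed in, with the robot touching nothing.
It also fails if it takes over 102 s, if anything falls off the work surface, if the arm or the gripper's body presses on something with over 40 N, if the wrist force passes 120 N, or if a joint passes its speed limit or range.

## Working session

There is one attempt and no reset: what is moved stays moved. The work goes in short steps, Python scripts to look and compute and a tool call to move; the robot and the scene stay as the last step left them, time stands still between calls to the robot, and variables do not carry over. Pictures are saved under pics/ and viewed, at most 14 in all, crops included, and the job is handed in when it is done.

Besides the shell and the picture viewer there is one more tool, called after "Request:" by a JSON object that holds its "method" and its "body". drive_tool: Moves the arm, as the interface text tells. Its arguments: {"type":"object","properties":{"commands":{"type":"array","items":{"type":"array","items":{"type":"array","items":{"type":"number"}}}},"fingers":{"type":"number"},"force":{"type":"number"}},"required":["commands"]}

```bash
mkdir -p pics; ls; python3 - <<'E'
from bench import *
import cv2
s=sense();print({k:s[k] for k in s})
for n in("top","scene"):
    cv2.imwrite(f"pics/{n}0.png",cv2.cvtColor(snapshot(n),cv2.COLOR_RGB2BGR))
    c=camera_info(n);print(n,c["mtx"],c["view"])
E
```

```text
pics
{'t': 0.0, 'joint_positions': array([ 1.18451686,  0.42674518,  0.07382823,  1.6066269 , -0.03409416,
        1.11078349, -0.06710895]), 'qvel': array([ 6.27316628e-04, -8.39028803e-04, -1.16243491e-03,  8.04283369e-04,
       -5.80679780e-04,  1.05762148e-03,  4.56644023e-05]), 'effort': array([-8.90568645e-04, -9.49842453e+01,  3.76048699e+00, -4.63512003e+01,
        1.91816065e-02,  1.01703394e-02, -3.78557081e-05]), 'eef_pos': array([ 158.22268338, -655.76754049,  230.59234671]), 'tool_rot': array([ 9.93000969e-01,  1.18104405e-01, -1.23319272e-04, -6.40334218e-04]), 'ft_force': array([ 0.0710919 , -0.55464251, -0.58722408]), 'torque': array([ 0.02187315, -0.00206748, -0.0036099 ]), 'grasp_force': 0.0, 'grip_width': 85.60843054829644}
top [[426.90642744   0.         316.16516405]
 [  0.         426.90642744 208.07760429]
 [  0.           0.           1.        ]] [[-2.60940124e-02 -9.99596892e-01 -1.11872716e-02  1.42184968e+02]
 [-9.98400995e-01  2.66209018e-02 -4.98676392e-02  5.04855865e+02]
 [ 5.01453524e-02  9.86813631e-03 -9.98693178e-01  1.57884019e+03]
 [ 0.00000000e+00  0.00000000e+00  0.00000000e+00  1.00000000e+00]]
scene [[400.65532953   0.         315.26949727]
 [  0.         400.65532953 200.42167771]
 [  0.           0.           1.        ]] [[-7.76931433e-01 -6.29566623e-01 -4.83900595e-03  4.72833955e+02]
 [-4.59585070e-01  5.72381360e-01 -6.79088464e-01  2.06424026e+02]
 [ 4.30301188e-01 -5.25381238e-01 -7.34040491e-01  1.09580706e+03]
 [ 0.00000000e+00  0.00000000e+00  0.00000000e+00  1.00000000e+00]]
```

View pics/top0.png

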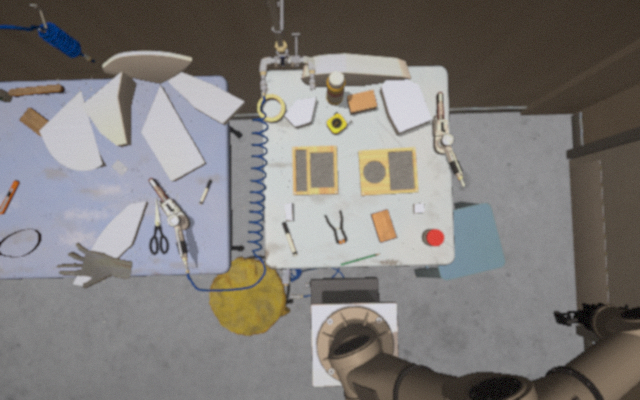

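View pics/scene0.png

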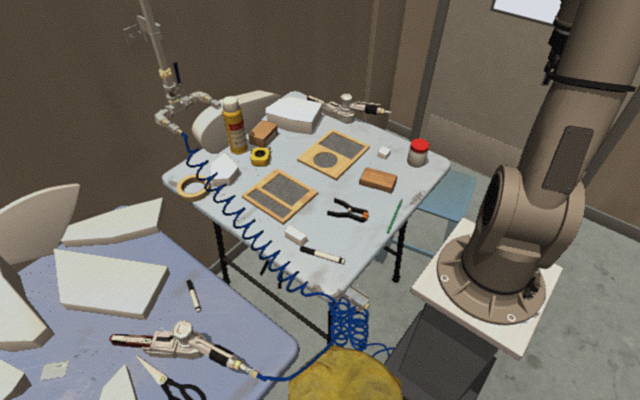

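```bash
python3 - <<'E'
import bench
print([n for n in dir(bench) if n[0]!='_'], getattr(bench,'pinch_z',None))
E
```

```text
['IKError', 'camera_info', 'finish_job', 'masks_of', 'pinch_z', 'sense', 'snapshot', 'tip_of'] 18.700000000000003
```

```bash
cat > h.py <<'E'
from bench import *
import cv2, numpy as np
def ray(cam,px,z):
    c=camera_info(cam); K=c["mtx"]; V=np.array(c["view"]); R=V[:3,:3]; t=V[:3,3]
    o=-R.T@t; px=np.atleast_2d(px).astype(float)
    d=np.c_[px,np.ones(len(px))]@np.linalg.inv(K).T@R
    return (o+d*((z-o[2])/d[:,2])[:,None])[:,:2]
def proj(cam,P):
    c=camera_info(cam); V=np.array(c["view"]); p=np.atleast_2d(P)@V[:3,:3].T+V[:3,3]
    q=p@np.array(c["mtx"]).T; return q[:,:2]/q[:,2:]
Z=dict(jar_c=41,clamp_c=9,marker_c=8.5,block_c=16,fixing_board=0,shaping_board=0,offcut_right_c=11,offcut_left_c=15)
H=dict(jar_c=82,clamp_c=18,marker_c=17,block_c=32,fixing_board=12,shaping_board=12,offcut_right_c=22,offcut_left_c=30)
def look(cam,names,masks=True):
    snapshot(cam)
    for n in names:
        for d in tip_of(cam,n)[:3]:
            print(cam,n,"tip",round(d["conf"],2),np.round(d["pixel"]),np.round(ray(cam,d["pixel"],Z[n])[0]))
        if masks:
          for d in masks_of(cam,n)[:3]:
            v,u=np.nonzero(d["pixels"])
            w=ray(cam,np.c_[u,v],H[n]).astype(np.float32)
            r=cv2.minAreaRect(w)
            # principal axis angle
            c=w-w.mean(0);e,E=np.linalg.eigh(c.T@c);a=np.degrees(np.arctan2(E[1,1],E[0,1]))
            print("   mask",round(d["conf"],2),np.round(d["pixel"]),len(u),"rect c",np.round(r[0]),"size",np.round(r[1]),"ang",round(r[2],1),"pca",round((a+90)%180-90,1))
E
python3 - <<'E'
from h import *
for cam in("top","scene"): look(cam,Z)
a=cv2.imread("pics/top0.png")[140:260,260:450];b=cv2.imread("pics/scene0.png")[120:270,240:440]
cv2.imwrite("pics/c1.png",np.vstack([cv2.resize(a,(760,300)) if 0 else cv2.resize(a,(500,316),interpolation=2),cv2.resize(b,(500,280)) if 0 else cv2.resize(b[60:],(500,225),interpolation=2)]))
E
```

```text
top jar_c tip 0.89 [431. 235.] [ 398. -286.]
   mask 0.72 [430. 238.] 324 rect c [ 390. -283.] size [78. 60.] ang 88.5 pca -86.7
top clamp_c tip 0.7 [334. 228.] [433.  65.]
   mask 0.61 [333. 235.] 103 rect c [431.  54.] size [114.  45.] ang 23.9 pca 33.5
   mask 0.47 [314. 172.] 2190 rect c [649. 129.] size [172. 184.] ang 88.7 pca -6.5
   mask 0.36 [287. 237.] 168 rect c [397. 231.] size [127.  18.] ang 18.4 pca 17.8
top marker_c tip 0.68 [419. 207.] [ 504. -256.]
top marker_c tip 0.65 [287. 239.] [395. 242.]
top marker_c tip 0.42 [203. 194.] [573. 551.]
   mask 0.59 [207. 185.] 13 rect c [601. 532.] size [ 5. 32.] ang 62.5 pca -23.6
   mask 0.46 [287. 238.] 145 rect c [398. 232.] size [124.  16.] ang 17.2 pca 18.4
top block_c tip 0.79 [382. 224.] [ 442. -114.]
   mask 0.9 [385. 226.] 501 rect c [ 435. -117.] size [107.  64.] ang 16.5 pca 18.0
   mask 0.84 [386. 170.] 2654 rect c [ 639. -144.] size [174. 223.] ang 3.1 pca -83.9
top shaping_board tip 0.87 [314. 172.] [646. 132.]
   mask 0.92 [309. 173.] 2189 rect c [650. 130.] size [173. 185.] ang 88.5 pca 2.5
   mask 0.32 [288. 241
[... 808 characters left out ...]
ang 65.6 pca -24.1
scene block_c tip 0.62 [378. 176.] [ 441. -128.]
   mask 0.6 [377. 179.] 639 rect c [ 427. -101.] size [114.  89.] ang 18.8 pca 21.3
scene fixing_board tip 0.56 [333. 154.] [ 641. -142.]
   mask 0.6 [416. 153.] 489 rect c [ 401. -325.] size [ 65. 162.] ang 21.2 pca -69.0
scene shaping_board tip 0.85 [279. 195.] [655. 133.]
   mask 0.92 [281. 194.] 2263 rect c [646. 137.] size [190. 178.] ang 0.7 pca -14.1
scene offcut_right_c tip 0.43 [381. 156.] [ 494. -228.]
   mask 0.43 [383. 153.] 124 rect c [ 489. -237.] size [42. 61.] ang 10.6 pca -69.6
scene offcut_left_c tip 0.84 [292. 233.] [509. 232.]
   mask 0.65 [291. 235.] 291 rect c [487. 241.] size [79. 43.] ang 0.1 pca -9.2
```

View pics/c1.png

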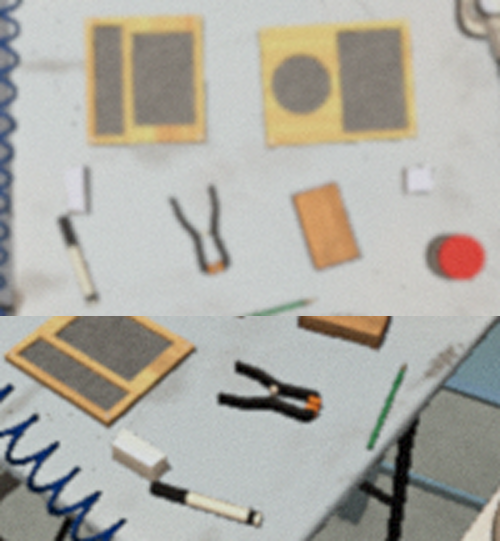

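```bash
cat >> h.py <<'E'
from scipy.optimize import minimize
def rectfit(cam,mask,L,W,z,p0):
    """pose (x,y,ang) of an LxW rect (L along own axis at ang) at height z, by soft overlap with mask"""
    m=cv2.GaussianBlur(mask.astype(np.float32),(0,0),1)
    S=4
    def cost(p):
        c,s=np.cos(p[2]/50),np.sin(p[2]/50)
        q=np.array([[L,W],[-L,W],[-L,-W],[L,-W]])/2@np.array([[c,s],[-s,c]])+p[:2]
        px=proj(cam,np.c_[q,np.full(4,z)])
        im=np.zeros(m.shape,np.float32); cv2.fillPoly(im,[np.round(px*64).astype(int)],1.,cv2.LINE_AA,6)
        im=cv2.GaussianBlur(im,(0,0),1); return float(((im-m)**2).sum())
    r=minimize(cost,[p0[0],p0[1],p0[2]*50],method="Nelder-Mead",options=dict(initial_simplex=np.array([p0[:2]+[p0[2]*50]]*4)+np.array([[0,0,0],[8,0,0],[0,8,0],[0,0,4]])))
    return np.round(r.x[:2],1),round(np.degrees(r.x[2]/50),1),round(r.fun,1),int(mask.sum())
E
python3 - <<'E'
from h import *
im=np.median([snapshot("top") for _ in range(5)],0).astype(np.uint8)
hsv=cv2.cvtColor(im,cv2.COLOR_RGB2HSV)
def box(m,u0,u1,v0,v1):
    o=np.zeros(m.shape,bool);o[v0:v1,u0:u1]=m[v0:v1,u0:u1];return o
def fill(m):
    o=np.zeros(m.shape,np.uint8);c,_=cv2.findContours(m.astype(np.uint8),0,2);c=max(c,key=cv2.contourArea);cv2.drawContours(o,[c],-1,1,-1);return o>0
yel=(hsv[...,1]>80)&(hsv[...,0]<35)
print("shap",rectfit("top",fill(box(yel,285,345,135,205)),182,168,12,[650,131,0.]))
print("fix",rectfit("top",fill(box(yel,350,425,135,205)),170,214,12,[641,-143,0.04]))
print("block",rectfit("top",fill(box(yel,366,402,203,250)),112,66,32,[438,-115,.3]))
red=(hsv[...,1]>110)&((hsv[...,0]<10)|(hsv[...,0]>170))
r=fill(box(red,415,455,220,255));v,u=np.nonzero(r);print("jar",np.round(ray("top",[[u.mean(),v.mean()]],80)),r.sum())
g=hsv[...,2]
dk=box(hsv[...,2]<110,318,352,205,248);v,u=np.nonzero(dk);print("clampdark",len(u));w=ray("top",np.c_[u,v],9);
rr=cv2.minAreaRect(w.astype(np.float32));print(rr)
print("handles/jaws px",ray("top",[[333,213],[342.5,242],[337.8,227.5]],9))
for n in("top","scene"):
    snapshot(n)
    for d in masks_of(n,"marker_c"):
        v,u=np.nonzero(d["pixels"]);print("marker",n,np.round(ray(n,[[u.mean(),v.mean()]],10)),rectfit(n,d["pixels"],134,17,10,[395,236,.32]) if ray(n,[[u.mean(),v.mean()]],10)[0,1]<400 else "")
E
```

```text
shap (array([652.3, 133.1]), np.float64(0.8), np.float64(67.0), 2036)
fix (array([ 640.5, -144.7]), np.float64(1.6), np.float64(81.7), 2443)
block (array([ 438., -115.]), np.float64(21.8), np.float64(30.4), 496)
jar [[ 390. -289.]] 235
clampdark 78
((433.4081115722656, 51.5894889831543), (104.79804229736328, 55.531394958496094), 16.871707916259766)
handles/jaws px [[488.56656372  66.46412369]
 [379.64192103  34.15610387]
 [434.00049474  50.09447347]]
marker top [[392. 230.]] (array([399.2, 233.4]), np.float64(20.9), np.float64(13.2), 170)
marker top [[584. 541.]] 
marker scene [[394. 235.]] (array([393.7, 235. ]), np.float64(18.6), np.float64(8.0), 240)
marker scene [[570. 550.]]
```

Request:
{"method": "drive_tool", "body": {"commands": [[[30, 48, 0, 0, 0, 0], [30, 48, 0, 0, 0, 0], [30, 48, 0, 0, 0, 0], [30, 48, 0, 0, 0, 0], [30, 48, 0, 0, 0, 0], [30, 48, 0, 0, 0, 0], [20, 40, 0, 0, 0, 0], [20, 30, 0, 0, 0, 0]]], "fingers": 0}}

```text
t: 3.05
eef_pos: [358.1, -329.3, 231.6]
tool_rot: [0.993, 0.119, 0.0, 0.0]
ft_force: [-0.2, -0.8, 0.4]
grip_width: 85.6
grasp_force: 0.0
```

Request:
{"method": "drive_tool", "body": {"commands": [[[17, 21, 0, 0, 0, 0], [16, 21, 0, 0, 0, 0], [0, 0, -25, 0, 0, 0], [0, 0, -30, 0, 0, 0], [0, 0, -30, 0, 0, 0], [0, 0, 0, 0, 0, 0]]]}}

```text
t: 3.65
eef_pos: [388.6, -288.6, 143.5]
tool_rot: [0.993, 0.118, -0.002, -0.002]
ft_force: [-0.6, 0.2, 0.5]
grip_width: 85.5
grasp_force: 0.0
```

```bash
python3 - <<'E'
from h import *
cv2.imwrite("pics/j1.png",cv2.resize(cv2.cvtColor(snapshot("scene"),cv2.COLOR_RGB2BGR)[60:280,300:600],(750,550),interpolation=2))
E
```

```text
(no output)
```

View pics/j1.png

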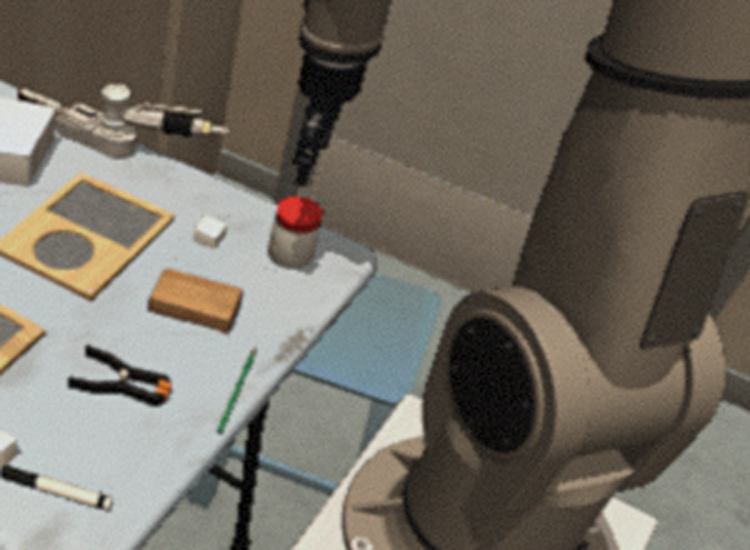

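Request:
{"method": "drive_tool", "body": {"commands": [[[2, 2, -25, 0, 0, 0], [0, 0, -25, 0, 0, 0], [0, 0, -15, 0, 0, 0], [0, 0, -10, 0, 0, 0], [0, 0, -10, 0, 0, 0], [0, 0, 0, 0, 0, 0]]]}}

```text
t: 4.3
eef_pos: [392.3, -287.8, 61.2]
tool_rot: [0.993, 0.118, -0.0, -0.0]
ft_force: [0.3, -0.8, -0.3]
grip_width: 85.4
grasp_force: 0.0
```

Request:
{"method": "drive_tool", "body": {"commands": [[[0, 0, -10, 0, 0, 0], [0, 0, -11, 0, 0, 0], [0, 0, -10, 0, 0, 0], [0, 0, 0, 0, 0, 0]]]}}

```text
t: 4.7
eef_pos: [391.6, -287.2, 28.8]
tool_rot: [0.993, 0.118, -0.001, -0.001]
ft_force: [-0.5, 0.8, -0.1]
grip_width: 85.5
grasp_force: 0.0
```

Request:
{"method": "drive_tool", "body": {"commands": [[[0, 0, 0, 0, 0, 0], [0, 0, 0, 0, 0, 0], [0, 0, 0, 0, 0, 0], [0, 0, 0, 0, 0, 0], [0, 0, 0, 0, 0, 0]]], "fingers": 255, "force": 40}}

```text
t: 5.2
eef_pos: [392.6, -287.9, 30.9]
tool_rot: [0.993, 0.118, 0.0, 0.0]
ft_force: [-1.5, 0.4, 5.8]
grip_width: 62.3
grasp_force: 42.8
```

Request:
{"method": "drive_tool", "body": {"commands": [[[0, 0, 25, 0, 0, 0], [0, 0, 35, 0, 0, 0], [20, 20, 30, 0, 0, 0], [35, 30, 10, 0, 0, 0], [37, 30, 0, 0, 0, 0], [35, 30, 0, 0, 0, 0], [35, 30, 0, 0, 0, 0], [35, 25, 0, 0, 0, 0]]]}}

```text
t: 6.0
eef_pos: [590.5, -120.7, 130.6]
tool_rot: [0.993, 0.118, 0.0, -0.0]
ft_force: [0.1, -0.1, -3.7]
grip_width: 62.1
grasp_force: 46.1
```

Request:
{"method": "drive_tool", "body": {"commands": [[[25, 15, 0, 0, 0, 0], [15, 10, 0, 0, 0, 0], [10, 5, 0, 0, 0, 0], [0, 0, 0, 0, 0, 0], [0, 0, 0, 0, 0, 0]]]}}

```text
t: 6.5
eef_pos: [638.5, -93.6, 130.1]
tool_rot: [0.993, 0.118, -0.0, 0.0]
ft_force: [-0.8, -1.1, -2.2]
grip_width: 61.9
grasp_force: 46.1
```

```bash
python3 - <<'E'
from h import *
print(sense()["eef_pos"])
cv2.imwrite("pics/j2.png",np.hstack([cv2.resize(cv2.cvtColor(snapshot(n),cv2.COLOR_RGB2BGR)[b:b+150,a:a+100],(400,600),interpolation=2) for n,a,b in(("scene",290,60),("top",340,90))]))
E
```

```text
[638.54674488 -93.56695535 130.13988592]
```

View pics/j2.png

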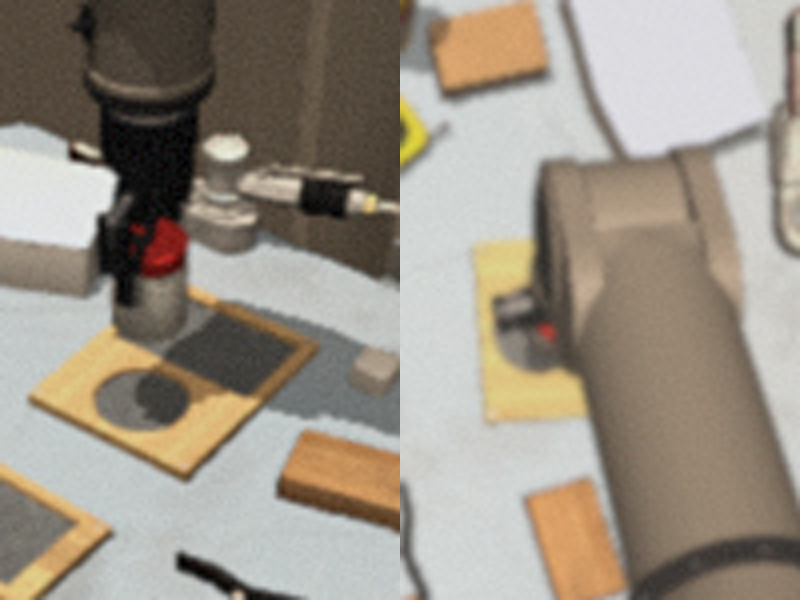

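```bash
python3 - <<'E'
from h import *
print("pocket",ray("scene",[[325.2,159.5]],9),"jar lid",ray("scene",[[290+159/4,60+243/4]],180),"jar left-right edges mid body",ray("scene",[[290+150/4,60+295/4]],130))
E
```

```text
pocket [[636.78200116 -90.39662968]] jar lid [[622.43319934 -91.93645214]] jar left-right edges mid body [[625.91237564 -86.13398719]]
```

```bash
python3 - <<'E'
from h import *
print(ray("scene",[[419.6,145.6]],80))
for n in("scene",):
    im=snapshot(n)
    for d in masks_of(n,"jar_c"):
        v,u=np.nonzero(d["pixels"]);print(d["conf"],u.min(),u.max(),v.min(),v.max(),len(u))
    print([ (d["conf"],d["pixel"],ray(n,d["pixel"],141)) for d in tip_of(n,"jar_c")])
    print("expect extents if centred", [proj(n,np.array([[x+32*np.cos(a),-93.6+32*np.sin(a),z] for a in np.linspace(0,6.28,60) for z in(100,182)])).round(1).__getitem__(slice(None)).min(0).tolist()+proj(n,np.array([[x+32*np.cos(a),-93.6+32*np.sin(a),z] for a in np.linspace(0,6.28,60) for z in(100,182)])).max(0).tolist() for x in(628,638)])
    hsv=cv2.cvtColor(im,cv2.COLOR_RGB2HSV);r=(hsv[...,1]>110)&((hsv[...,0]<10)|(hsv[...,0]>170));r[:100]=0;r[170:]=0;r[:,:300]=0;r[:,360:]=0
    v,u=np.nonzero(r);print("red",u.min(),u.max(),v.min(),v.max())
E
```

```text
[[ 383.20947939 -280.61596862]]
0.69 328 368 199 221 389
0.65 318 336 115 144 326
[(0.92, [327.2, 128.3], array([[635.81999312, -96.97032914]]))]
expect extents if centred [[318.7, 113.5, 338.70355310826625, 145.73225404028736], [316.3, 112.4, 336.2046136865302, 144.51959813315656]]
red 321 336 100 129
```

Request:
{"method": "drive_tool", "body": {"commands": [[[0, 0, -25, 0, 0, 0], [0, 0, -25, 0, 0, 0], [0, 0, -15, 0, 0, 0], [0, 0, -10, 0, 0, 0], [0, 0, -8, 0, 0, 0], [0, 0, -5, 0, 0, 0], [0, 0, -3, 0, 0, 0], [0, 0, 0, 0, 0, 0]]]}}

```text
t: 7.55
eef_pos: [639.5, -92.7, 39.4]
tool_rot: [0.993, 0.118, 0.0, 0.0]
ft_force: [-0.2, -0.2, -1.7]
grip_width: 62.1
grasp_force: 46.0
```

Request:
{"method": "drive_tool", "body": {"commands": [[[0, 0, -1, 0, 0, 0], [0, 0, -1, 0, 0, 0], [0, 0, 0, 0, 0, 0]]]}}

```text
t: 7.85
eef_pos: [639.4, -92.8, 37.5]
tool_rot: [0.993, 0.118, 0.0, 0.0]
ft_force: [-0.1, -0.8, -2.5]
grip_width: 62.0
grasp_force: 46.0
```

Request:
{"method": "drive_tool", "body": {"commands": [[[0, 0, -1, 0, 0, 0], [0, 0, -1, 0, 0, 0], [0, 0, 0, 0, 0, 0]]]}}

```text
t: 8.15
eef_pos: [639.6, -92.8, 36.9]
tool_rot: [0.993, 0.118, 0.0, 0.0]
ft_force: [-9.1, 0.4, 21.7]
grip_width: 62.4
grasp_force: 48.2
```

Request:
{"method": "drive_tool", "body": {"commands": [[[0, 0, 0, 0, 0, 0], [0, 0, 0, 0, 0, 0], [0, 0, 0, 0, 0, 0], [0, 0, 0, 0, 0, 0], [0, 0, 10, 0, 0, 0], [0, 0, 30, 0, 0, 0], [0, 0, 30, 0, 0, 0], [0, 0, 30, 0, 0, 0]]], "fingers": 0}}

```text
t: 8.95
eef_pos: [639.3, -92.7, 137.1]
tool_rot: [0.993, 0.118, 0.0, -0.0]
ft_force: [-0.4, -0.0, 1.0]
grip_width: 85.6
grasp_force: 0.0
```

```bash
python3 - <<'E'
from h import *
P=ray("scene",[[365.2,215.6],[332.4,206.6],[348.8,211]],9);print(P, np.degrees(np.arctan2(*(P[1]-P[0])[::-1])))
snapshot("scene")
for d in masks_of("scene","clamp_c")[:1]:
    v,u=np.nonzero(d["pixels"]);w=ray("scene",np.c_[u,v],9).astype(np.float32);print(cv2.minAreaRect(w),w.mean(0))
for d in masks_of("scene","jar_c")[:1]:
    v,u=np.nonzero(d["pixels"]);print("jar",u.min(),u.max(),v.min(),v.max())
E
```

```text
[[380.53741282  37.21753571]
 [481.82842404  70.84125714]
 [430.89837829  53.51849373]] 18.363672745061205
((430.27215576171875, 57.028350830078125), (122.95619201660156, 76.51399230957031), 14.34703254699707) [427.8413   55.48755]
jar 318 335 138 165
```

Request:
{"method": "drive_tool", "body": {"commands": [[[-35, 20, 0, 0, 0, 0.02], [-40, 25, 0, 0, 0, 0.02], [-40, 25, 0, 0, 0, 0.02], [-40, 25, 0, 0, 0, 0], [-35, 25, 0, 0, 0, 0], [-25, 20, 0, 0, 0, 0], [-10, 8, 0, 0, 0, 0], [0, 0, 0, 0, 0, 0]]]}}

```text
t: 9.9
eef_pos: [413.3, 55.9, 135.3]
tool_rot: [0.989, 0.149, -0.0, 0.0]
ft_force: [0.2, -0.7, -0.1]
grip_width: 85.0
grasp_force: 0.0
```

Request:
{"method": "drive_tool", "body": {"commands": [[[0, -8, -20, 0, 0, 0], [0, 0, -30, 0, 0, 0], [0, 0, -30, 0, 0, 0], [0, 0, -20, 0, 0, 0], [0, 0, -10, 0, 0, 0], [0, 0, 0, 0, 0, 0]]]}}

```text
t: 10.5
eef_pos: [414.2, 46.9, 24.2]
tool_rot: [0.989, 0.148, -0.001, -0.0]
ft_force: [0.6, -0.4, -0.2]
grip_width: 85.4
grasp_force: 0.0
```

```bash
python3 - <<'E'
from h import *
print(sense()["joint_positions"].round(2))
cv2.imwrite("pics/k1.png",np.vstack([cv2.resize(cv2.cvtColor(snapshot(n),cv2.COLOR_RGB2BGR)[b:b+75,a:a+150],(600,300),interpolation=2) for n,a,b in(("scene",280,165),("top",270,195))]))
E
```

```text
[ 0.01  0.37 -0.32  2.31  0.23  0.5  -1.77]
```

View pics/k1.png

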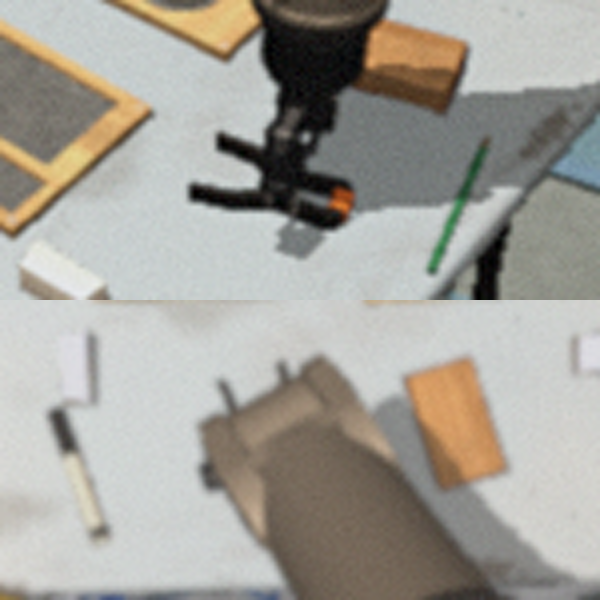

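Request:
{"method": "drive_tool", "body": {"commands": [[[0, 0, -8, 0, 0, 0], [0, 0, -7, 0, 0, 0], [0, 0, -5, 0, 0, 0], [0, 0, 0, 0, 0, 0]]]}}

```text
t: 11.0
eef_pos: [414.0, 47.2, 4.7]
tool_rot: [0.989, 0.148, -0.0, -0.0]
ft_force: [-0.4, -0.3, -0.5]
grip_width: 85.6
grasp_force: 0.0
```

Request:
{"method": "drive_tool", "body": {"commands": [[[0, 0, 0, 0, 0, 0], [0, 0, 0, 0, 0, 0], [0, 0, 0, 0, 0, 0], [0, 0, 0, 0, 0, 0], [0, 0, 0, 0, 0, 0], [0, 0, 0, 0, 0, 0]]], "fingers": 255, "force": 30}}

```text
t: 11.6
eef_pos: [414.5, 47.3, 5.7]
tool_rot: [0.989, 0.148, 0.0, 0.0]
ft_force: [-2.6, 0.3, 8.6]
grip_width: 39.5
grasp_force: 28.9
```

Request:
{"method": "drive_tool", "body": {"commands": [[[0, 0, 15, 0, 0, 0], [0, 0, 30, 0, 0, 0], [0, 0, 35, 0, 0, 0], [10, -15, 35, 0, 0, 0], [15, -30, 0, 0, 0, -0.07], [20, -30, 0, 0, 0, -0.07], [25, -30, 0, 0, 0, -0.07], [25, -30, 0, 0, 0, -0.07]]]}}

```text
t: 12.4
eef_pos: [510.0, -89.2, 120.6]
tool_rot: [1.0, 0.007, 0.0, 0.0]
ft_force: [0.6, 0.5, -0.1]
grip_width: 39.1
grasp_force: 30.8
```

Request:
{"method": "drive_tool", "body": {"commands": [[[25, -30, 0, 0, 0, 0], [25, -30, 0, 0, 0, 0], [25, -25, 0, 0, 0, 0], [20, -12, 0, 0, 0, 0], [18, -9, 0, 0, 0, 0], [0, 0, 0, 0, 0, 0], [0, 0, 0, 0, 0, 0]]]}}

```text
t: 13.1
eef_pos: [621.9, -193.5, 119.8]
tool_rot: [1.0, 0.008, -0.0, -0.0]
ft_force: [-0.2, 1.2, -0.7]
grip_width: 39.3
grasp_force: 30.8
```

```bash
python3 - <<'E'
from h import *
print(sense()["eef_pos"])
cv2.imwrite("pics/k2.png",np.hstack([cv2.resize(cv2.cvtColor(snapshot(n),cv2.COLOR_RGB2BGR)[b:b+150,a:a+100],(400,600),interpolation=2) for n,a,b in(("scene",310,50),("top",340,90))]))
E
```

```text
[ 621.89098758 -193.52061892  119.84653306]
```

View pics/k2.png

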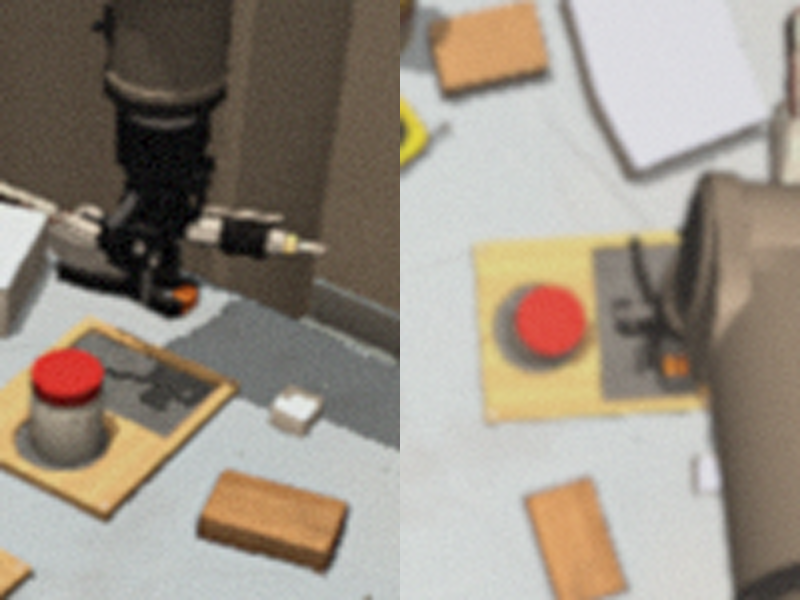

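```bash
python3 - <<'E'
from h import *
print(ray("top",[[409,180.75],[409,184],[398.5,149.5]],124), "scene jaw", ray("scene",[[310+187/4,50+298/4]],124),ray("scene",[[310+60/4,50+272/4]],124))
E
```

```text
[[ 589.27474873 -197.06512504]
 [ 577.94902323 -196.64681816]
 [ 699.64738931 -164.59579704]] scene jaw [[ 584.14074911 -194.12224466]] [[ 691.06340109 -156.12602362]]
```

Request:
{"method": "drive_tool", "body": {"commands": [[[0, 0, -25, 0, 0, 0], [0, 0, -30, 0, 0, 0], [0, 0, -25, 0, 0, 0], [0, 0, -12, 0, 0, 0], [0, 0, -8, 0, 0, 0], [0, 0, -5, 0, 0, 0], [0, 0, -2, 0, 0, 0], [0, 0, 0, 0, 0, 0]]]}}

```text
t: 14.0
eef_pos: [622.6, -193.8, 13.9]
tool_rot: [1.0, 0.008, 0.0, 0.0]
ft_force: [-0.1, -0.2, -1.1]
grip_width: 39.5
grasp_force: 30.8
```

Request:
{"method": "drive_tool", "body": {"commands": [[[0, 0, -1, 0, 0, 0], [0, 0, -1, 0, 0, 0], [0, 0, 0, 0, 0, 0]]]}}

```text
t: 14.3
eef_pos: [622.7, -193.8, 11.9]
tool_rot: [1.0, 0.008, 0.0, 0.0]
ft_force: [-1.5, -0.2, 2.7]
grip_width: 39.1
grasp_force: 31.1
```

Touching the floor; one more half-step, then release partially and rise.

Request:
{"method": "drive_tool", "body": {"commands": [[[0, 0, -0.5, 0, 0, 0], [0, 0, 0, 0, 0, 0]]]}}

```text
t: 14.5
eef_pos: [622.7, -193.9, 11.8]
tool_rot: [1.0, 0.008, 0.0, 0.0]
ft_force: [-3.4, 0.8, 11.3]
grip_width: 39.6
grasp_force: 31.7
```

Request:
{"method": "drive_tool", "body": {"commands": [[[0, 0, 0, 0, 0, 0], [0, 0, 0, 0, 0, 0], [0, 0, 0, 0, 0, 0], [0, 0, 10, 0, 0, 0], [0, 0, 30, 0, 0, 0], [0, 0, 35, 0, 0, 0], [0, 0, 35, 0, 0, 0]]], "fingers": 80}}

```text
t: 15.2
eef_pos: [622.1, -193.6, 122.5]
tool_rot: [1.0, 0.008, -0.0, -0.0]
ft_force: [0.5, 0.3, -0.3]
grip_width: 58.4
grasp_force: 0.0
```

Request:
{"method": "drive_tool", "body": {"commands": [[[-10, 20, 0, 0, 0, 0.05], [-15, 40, 0, 0, 0, 0.07], [-20, 40, 0, 0, 0, 0.07], [-20, 40, 0, 0, 0, 0.07], [-20, 40, 0, 0, 0, 0.047], [-20, 40, 0, 0, 0, 0], [-20, 40, 0, 0, 0, 0], [-20, 40, 0, 0, 0, 0]]]}}

```text
t: 16.0
eef_pos: [476.5, 107.6, 121.6]
tool_rot: [0.987, 0.161, 0.001, 0.0]
ft_force: [0.5, -0.1, 0.1]
grip_width: 58.9
grasp_force: 0.0
```

Request:
{"method": "drive_tool", "body": {"commands": [[[-20, 40, 0, 0, 0, 0], [-20, 40, 0, 0, 0, 0], [-20, 30, 0, 0, 0, 0], [-15, 14, -10, 0, 0, 0], [-6, 4, -30, 0, 0, 0], [0, 0, -30, 0, 0, 0], [0, 0, -15, 0, 0, 0], [0, 0, 0, 0, 0, 0]]]}}

```text
t: 16.8
eef_pos: [395.4, 233.8, 34.7]
tool_rot: [0.987, 0.161, -0.001, 0.001]
ft_force: [0.1, -0.3, 0.6]
grip_width: 58.7
grasp_force: 0.0
```

```bash
python3 - <<'E'
from h import *
print(sense()["eef_pos"])
cv2.imwrite("pics/m1.png",np.hstack([cv2.resize(cv2.cvtColor(snapshot(n),cv2.COLOR_RGB2BGR)[b:b+130,a:a+100],(400,520),interpolation=2) for n,a,b in(("scene",280,160),("top",265,150))]))
E
```

```text
[395.3982011  233.83155829  34.70163991]
```

View pics/m1.png

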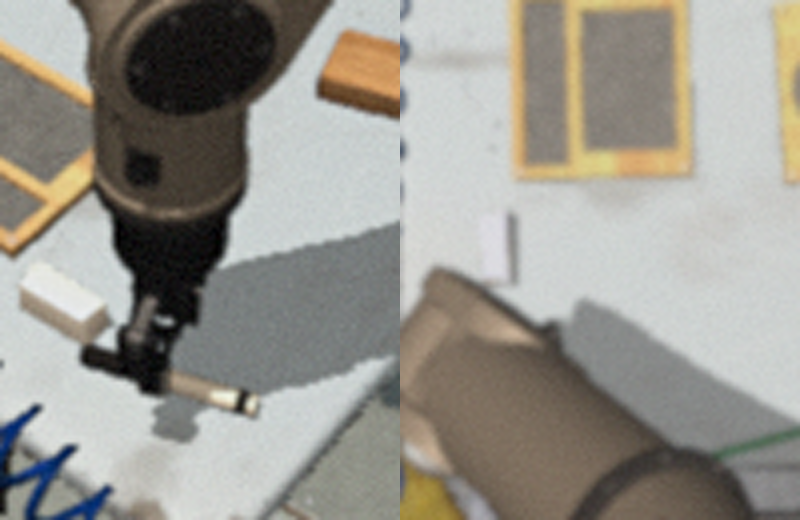

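Request:
{"method": "drive_tool", "body": {"commands": [[[0, 0, -10, 0, 0, 0], [0, 0, -10, 0, 0, 0], [0, 0, -6, 0, 0, 0], [0, 0, 0, 0, 0, 0]]]}}

```text
t: 17.3
eef_pos: [395.9, 234.0, 9.0]
tool_rot: [0.987, 0.161, -0.001, 0.0]
ft_force: [0.1, 0.6, -0.7]
grip_width: 58.4
grasp_force: 0.0
```

Request:
{"method": "drive_tool", "body": {"commands": [[[0, 0, 0, 0, 0, 0], [0, 0, 0, 0, 0, 0], [0, 0, 0, 0, 0, 0], [0, 0, 0, 0, 0, 0], [0, 0, 0, 0, 0, 0], [0, 0, 0, 0, 0, 0]]], "fingers": 255, "force": 30}}

```text
t: 17.9
eef_pos: [396.5, 234.4, 10.2]
tool_rot: [0.987, 0.161, 0.0, -0.0]
ft_force: [-1.8, -1.0, 6.8]
grip_width: 16.2
grasp_force: 30.7
```

Request:
{"method": "drive_tool", "body": {"commands": [[[0, 0, 15, 0, 0, 0], [0, 0, 30, 0, 0, 0], [0, 0, 30, 0, 0, 0], [20, -10, 15, 0, 0, -0.07], [35, -10, 0, 0, 0, -0.07], [40, -10, 0, 0, 0, -0.07], [40, -10, 0, 0, 0, -0.07], [40, -10, 0, 0, 0, -0.029]]]}}

```text
t: 18.7
eef_pos: [572.9, 183.6, 100.1]
tool_rot: [1.0, 0.006, 0.0, 0.0]
ft_force: [1.1, 0.9, 0.1]
grip_width: 16.0
grasp_force: 30.0
```

Request:
{"method": "drive_tool", "body": {"commands": [[[40, 0, 0, 0, 0, 0], [25, 0, 0, 0, 0, 0], [15, 0, 0, 0, 0, 0], [0, 0, 0, 0, 0, 0], [0, 0, 0, 0, 0, 0]]]}}

```text
t: 19.2
eef_pos: [650.8, 184.2, 99.5]
tool_rot: [1.0, 0.007, -0.0, -0.0]
ft_force: [-0.3, 0.6, -0.4]
grip_width: 16.3
grasp_force: 30.0
```

```bash
python3 - <<'E'
from h import *
print(sense()["eef_pos"],sense()["tool_rot"].round(3))
cv2.imwrite("pics/m2.png",np.hstack([cv2.resize(cv2.cvtColor(snapshot(n),cv2.COLOR_RGB2BGR)[b:b+100,a:a+100],(400,400),interpolation=2) for n,a,b in(("scene",220,110),("top",270,120))]))
E
```

```text
[650.75967064 184.21625057  99.45213329] [ 1.     0.007 -0.    -0.   ]
```

View pics/m2.png

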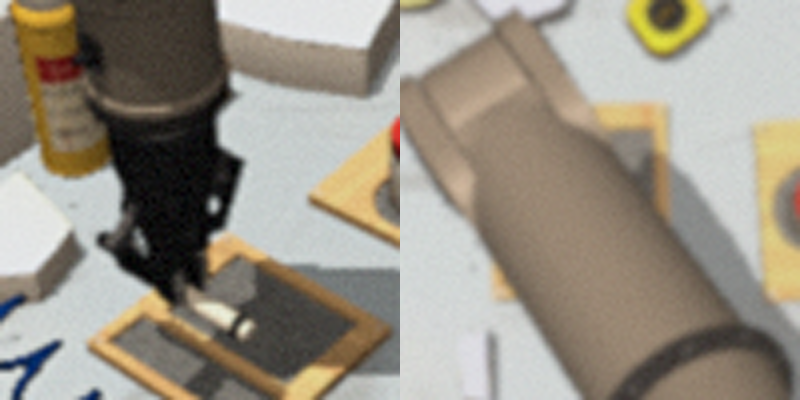

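```bash
python3 - <<'E'
from h import *
print(ray("scene",[[281.75,192.5],[282.5,193]],98),proj("scene",[[584,184,98],[594,184,98],[574,184,98]]))
E
```

```text
[[585.17064798 184.77082964]
 [582.07725633 184.90202162]] [[282.2213841  192.53224674]
 [279.70987654 191.00417438]
 [284.75129927 194.07151881]]
```

Marker end falls at x≈584 as wanted. Lower to TCP z≈16.

Request:
{"method": "drive_tool", "body": {"commands": [[[0, 0, -25, 0, 0, 0], [0, 0, -25, 0, 0, 0], [0, 0, -15, 0, 0, 0], [0, 0, -9, 0, 0, 0], [0, 0, -5, 0, 0, 0], [0, 0, -2.5, 0, 0, 0], [0, 0, -1, 0, 0, 0], [0, 0, 0, 0, 0, 0]]]}}

```text
t: 20.1
eef_pos: [651.7, 184.4, 17.9]
tool_rot: [1.0, 0.007, 0.0, -0.0]
ft_force: [-0.2, -0.6, 0.3]
grip_width: 16.0
grasp_force: 30.0
```

Request:
{"method": "drive_tool", "body": {"commands": [[[0, 0, -1, 0, 0, 0], [0, 0, -0.5, 0, 0, 0], [0, 0, 0, 0, 0, 0]]]}}

```text
t: 20.4
eef_pos: [651.5, 184.3, 16.3]
tool_rot: [1.0, 0.007, 0.0, -0.0]
ft_force: [-1.2, -0.7, 3.5]
grip_width: 16.2
grasp_force: 30.6
```

Request:
{"method": "drive_tool", "body": {"commands": [[[0, 0, -0.5, 0, 0, 0], [0, 0, 0, 0, 0, 0]]]}}

```text
t: 20.6
eef_pos: [651.6, 184.3, 16.2]
tool_rot: [1.0, 0.007, 0.0, -0.0]
ft_force: [-4.1, -1.7, 12.2]
grip_width: 15.9
grasp_force: 31.4
```

Request:
{"method": "drive_tool", "body": {"commands": [[[0, 0, 0, 0, 0, 0], [0, 0, 0, 0, 0, 0], [0, 0, 0, 0, 0, 0], [0, 0, 0, 0, 0, 0], [0, 0, 15, 0, 0, 0], [0, 0, 30, 0, 0, 0], [0, 0, 30, 0, 0, 0]]], "fingers": 0}}

```text
t: 21.3
eef_pos: [651.1, 184.3, 91.8]
tool_rot: [1.0, 0.007, -0.0, -0.0]
ft_force: [1.0, -0.5, 0.2]
grip_width: 85.6
grasp_force: 0.0
```

```bash
python3 - <<'E'
from h import *
ms={}
for cam,(u0,u1,v0,v1) in dict(top=(366,402,203,250),scene=(355,402,162,197)).items():
    hsv=cv2.cvtColor(cv2.imread(f"pics/{cam}0.png"),cv2.COLOR_BGR2HSV)
    m=np.zeros((400,640),np.float32);m[v0:v1,u0:u1]=((hsv[...,1]>70)&(hsv[...,0]<30))[v0:v1,u0:u1]
    ms[cam]=cv2.GaussianBlur(m,(0,0),1.)
def cost(p,cams=ms):
    c,s=np.cos(p[2]/50),np.sin(p[2]/50);t=0
    q=np.array([[112,66],[-112,66],[-112,-66],[112,-66]])/2@np.array([[c,s],[-s,c]])+p[:2]
    for cam in cams:
        px=proj(cam,np.vstack([np.c_[q,np.full(4,z)] for z in(0,32)]))
        h=cv2.convexHull(px.astype(np.float32))[:,0]
        im=np.zeros((400,640),np.uint8);cv2.fillPoly(im,[np.round(h*64).astype(int)],255,cv2.LINE_AA,6)
        t+=float(((cv2.GaussianBlur(im/np.float32(255),(0,0),1.)-ms[cam])**2).sum())
    return t
for cams in(["top"],["scene"],["top","scene"]):
    b=min((minimize(cost,[x,y,15],args=(cams,),method="Nelder-Mead",options=dict(initial_simplex=[[x,y,15],[x+9,y,15],[x,y+9,15],[x,y,19]])) for x in(432,440) for y in(-112,-122)),key=lambda r:r.fun)
    print(cams,b.x[:2].round(1),np.degrees(b.x[2]/50).round(1),round(b.fun,1))
E
```

```text
['top'] [ 439. -118.] 18.1 54.1
['scene'] [ 435.1 -116.6] 21.0 70.1
['top', 'scene'] [ 435.8 -116.4] 21.0 130.1
```

Request:
{"method": "drive_tool", "body": {"commands": [[[0, -30, 0, 0, 0, 0.05], [0, -40, 0, 0, 0, 0.06], [0, -40, 0, 0, 0, 0.06], [-30, -35, 0, 0, 0, 0.06], [-35, -35, 0, 0, 0, 0.06], [-35, -35, 0, 0, 0, 0.02], [-35, -30, 0, 0, 0, 0], [-30, -25, 0, 0, 0, 0]]]}}

```text
t: 22.1
eef_pos: [484.6, -87.6, 91.2]
tool_rot: [0.987, 0.161, 0.0, 0.0]
ft_force: [1.1, -0.6, 0.4]
grip_width: 85.4
grasp_force: 0.0
```

Request:
{"method": "drive_tool", "body": {"commands": [[[-25, -15, 0, 0, 0, 0.01], [-23, -14, 0, 0, 0, 0], [0, 0, -20, 0, 0, 0], [0, 0, -20, 0, 0, 0], [0, 0, -10, 0, 0, 0], [0, 0, 0, 0, 0, 0]]]}}

```text
t: 22.7
eef_pos: [438.0, -114.5, 39.9]
tool_rot: [0.986, 0.167, -0.001, -0.0]
ft_force: [-0.3, -0.3, -0.0]
grip_width: 85.1
grasp_force: 0.0
```

```bash
python3 - <<'E'
from h import *
print(sense()["eef_pos"])
cv2.imwrite("pics/b1.png",cv2.resize(cv2.cvtColor(snapshot("scene"),cv2.COLOR_RGB2BGR)[110:220,240:420],(720,440),interpolation=2))
E
```

```text
[ 437.99216679 -114.52550371   39.91461238]
```

View pics/b1.png

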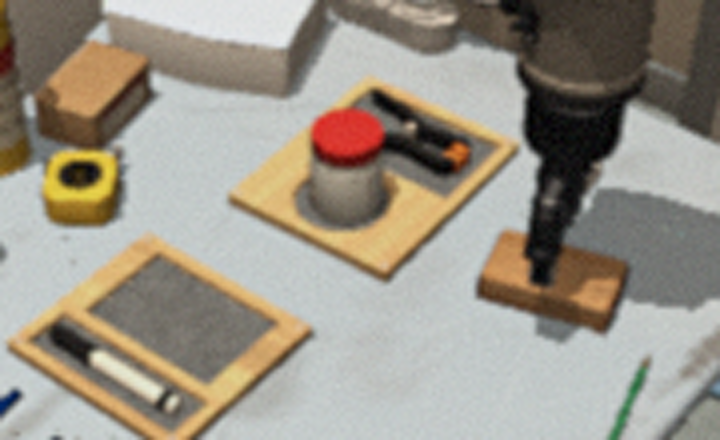

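Request:
{"method": "drive_tool", "body": {"commands": [[[-1, -2, -8, 0, 0, 0], [0, 0, -8, 0, 0, 0], [0, 0, -5, 0, 0, 0], [0, 0, -3, 0, 0, 0], [0, 0, 0, 0, 0, 0]]]}}

```text
t: 23.25
eef_pos: [437.1, -116.6, 15.9]
tool_rot: [0.986, 0.167, -0.0, -0.0]
ft_force: [-1.0, -0.6, 1.4]
grip_width: 85.4
grasp_force: 0.0
```

Request:
{"method": "drive_tool", "body": {"commands": [[[0, 0, -5, 0, 0, 0], [0, 0, -5, 0, 0, 0], [0, 0, -3, 0, 0, 0], [0, 0, 0, 0, 0, 0]]]}}

```text
t: 23.65
eef_pos: [437.1, -116.6, 2.8]
tool_rot: [0.986, 0.167, -0.0, -0.0]
ft_force: [-0.6, -0.6, -0.2]
grip_width: 85.4
grasp_force: 0.0
```

Request:
{"method": "drive_tool", "body": {"commands": [[[0, 0, 0, 0, 0, 0], [0, 0, 0, 0, 0, 0], [0, 0, 0, 0, 0, 0], [0, 0, 0, 0, 0, 0], [0, 0, 0, 0, 0, 0]]], "fingers": 255, "force": 40}}

```text
t: 24.15
eef_pos: [437.5, -116.7, 3.7]
tool_rot: [0.986, 0.167, 0.0, 0.0]
ft_force: [-1.7, 1.5, 6.5]
grip_width: 64.7
grasp_force: 42.0
```

Request:
{"method": "drive_tool", "body": {"commands": [[[0, 0, 15, 0, 0, 0], [0, 0, 30, 0, 0, 0], [0, 0, 30, 0, 0, 0], [5, 30, 15, 0, 0, -0.07], [10, 35, 0, 0, 0, -0.07], [20, 35, 0, 0, 0, -0.07], [30, 35, 0, 0, 0, -0.07], [35, 30, 0, 0, 0, -0.041]]]}}

```text
t: 24.95
eef_pos: [537.7, 50.1, 93.7]
tool_rot: [1.0, 0.006, 0.0, 0.0]
ft_force: [0.8, -0.5, -1.3]
grip_width: 64.5
grasp_force: 45.3
```

Request:
{"method": "drive_tool", "body": {"commands": [[[35, 25, 0, 0, 0, 0], [35, 15, 0, 0, 0, 0], [25, 10, 0, 0, 0, 0], [15, 5, 0, 0, 0, 0], [5, 3, 0, 0, 0, 0], [0, 0, 0, 0, 0, 0], [0, 0, 0, 0, 0, 0]]]}}

```text
t: 25.65
eef_pos: [651.4, 105.8, 93.2]
tool_rot: [1.0, 0.007, -0.0, 0.0]
ft_force: [0.1, -0.2, -1.3]
grip_width: 64.6
grasp_force: 45.4
```

```bash
python3 - <<'E'
from h import *
print(sense()["eef_pos"],sense()["tool_rot"].round(3))
cv2.imwrite("pics/b2.png",np.hstack([cv2.resize(cv2.cvtColor(snapshot(n),cv2.COLOR_RGB2BGR)[b:b+100,a:a+100],(400,400),interpolation=2) for n,a,b in(("scene",230,120),("top",280,120))]))
E
```

```text
[651.43789516 105.84199806  93.1580064 ] [ 1.     0.007 -0.     0.   ]
```

View pics/b2.png

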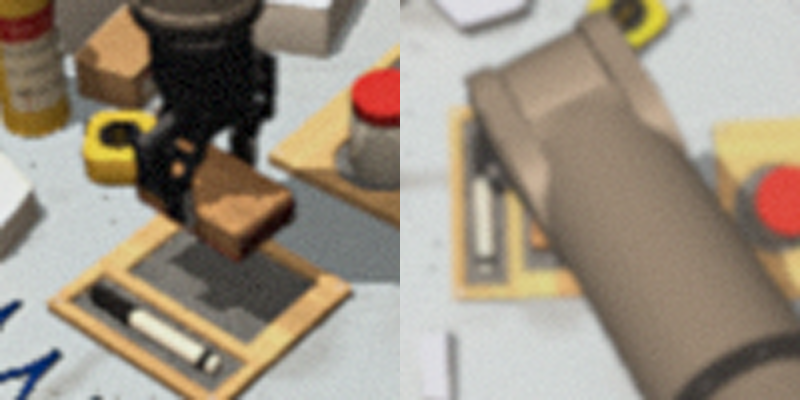

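```bash
python3 - <<'E'
from h import *
print(ray("scene",[[230+237/4,120+237/4],[230+294/4,120+201/4]],121.5), "bottom",ray("scene",[[230+238/4,120+260/4]],89.5),"pocket near corners",ray("scene",[[230+247/4,120+342/4],[230+322/4,120+281/4]],9))
E
```

```text
[[588.01428538 146.46004281]
 [580.28541496  90.40181296]] bottom [[594.04576996 141.04599093]] pocket near corners [[584.56296165 147.3784396 ]
 [581.10609412  58.5913167 ]]
```

Request:
{"method": "drive_tool", "body": {"commands": [[[2, 0, -25, 0, 0, 0], [2, 0, -25, 0, 0, 0], [0, 0, -13, 0, 0, 0], [0, 0, -7, 0, 0, 0], [0, 0, 0, 0, 0, 0], [0, 0, 0, 0, 0, 0]]]}}

```text
t: 26.35
eef_pos: [656.7, 106.4, 24.2]
tool_rot: [1.0, 0.007, 0.0, -0.0]
ft_force: [0.4, 0.7, -0.3]
grip_width: 64.4
grasp_force: 45.3
```

```bash
python3 - <<'E'
from h import *
print(sense()["eef_pos"],sense()["ft_force"].round(1))
cv2.imwrite("pics/b3.png",cv2.resize(cv2.cvtColor(np.median([snapshot("scene") for _ in range(4)],0).astype(np.uint8),cv2.COLOR_RGB2BGR)[150:230,235:335],(800,600),interpolation=2))
z=sense()["eef_pos"][2]-3.7
print(proj("scene",[[655-56,106+33,z],[655-56,106-33,z],[655-56,139,z+32],[655-56,73,z+32]]).round(1).tolist())
E
```

```text
[656.71880509 106.40141203  24.2259339 ] [ 0.4  0.7 -0.3]
[[289.9, 199.4], [303.4, 187.8], [289.4, 192.4], [303.1, 180.7]]
```

View pics/b3.png

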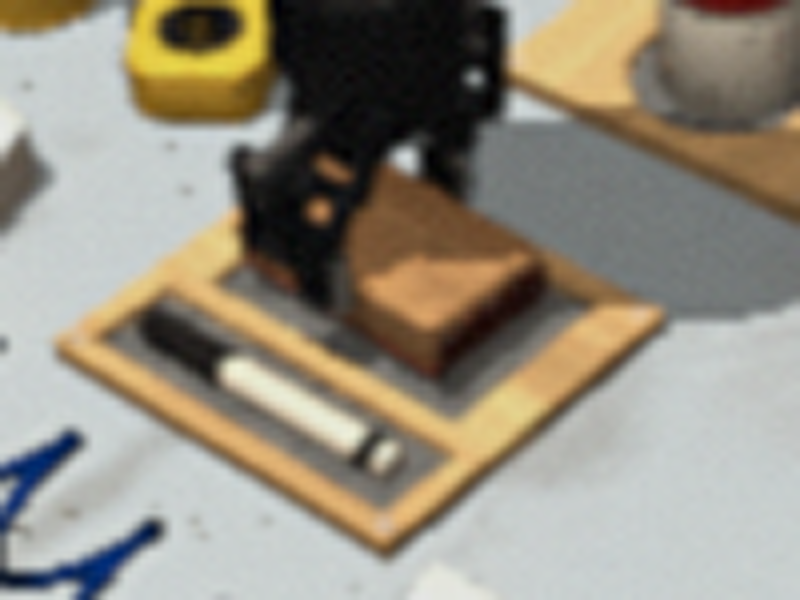

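Request:
{"method": "drive_tool", "body": {"commands": [[[0, 0, -5, 0, 0, 0], [0, 0, -5, 0, 0, 0], [0, 0, -2.5, 0, 0, 0], [0, 0, -1, 0, 0, 0], [0, 0, 0, 0, 0, 0]]]}}

```text
t: 27.05
eef_pos: [656.1, 106.2, 9.8]
tool_rot: [1.0, 0.007, -0.0, 0.0]
ft_force: [-2.9, -0.5, 4.7]
grip_width: 64.0
grasp_force: 45.7
```

Request:
{"method": "drive_tool", "body": {"commands": [[[0, 0, -1, 0, 0, 0], [0, 0, -0.5, 0, 0, 0], [0, 0, 0, 0, 0, 0]]]}}

```text
t: 27.35
eef_pos: [656.2, 106.2, 9.7]
tool_rot: [1.0, 0.007, -0.0, 0.0]
ft_force: [-11.7, -2.7, 26.5]
grip_width: 64.3
grasp_force: 48.0
```

Request:
{"method": "drive_tool", "body": {"commands": [[[0, 0, 1, 0, 0, 0], [0, 0, 0, 0, 0, 0], [0, 0, 0, 0, 0, 0], [0, 0, 5, 0, 0, 0], [0, 0, 20, 0, 0, 0], [0, 0, 35, 0, 0, 0], [0, 0, 40, 0, 0, 0], [0, 0, 40, 0, 0, 0]]], "fingers": 25}}

```text
t: 28.15
eef_pos: [656.0, 106.3, 150.8]
tool_rot: [1.0, 0.007, -0.0, -0.0]
ft_force: [1.1, -0.3, 0.5]
grip_width: 77.1
grasp_force: 0.0
```

Request:
{"method": "drive_tool", "body": {"commands": [[[-40, -40, 20, 0, 0, 0], [-40, -40, 20, 0, 0, 0], [-40, -40, 10, 0, 0, 0], [-40, -40, 0, 0, 0, 0], [-20, -40, 0, 0, 0, 0], [0, -40, 0, 0, 0, 0], [0, -40, 0, 0, 0, 0], [0, -40, 0, 0, 0, 0]]]}}

```text
t: 28.95
eef_pos: [499.2, -192.2, 192.0]
tool_rot: [1.0, 0.007, 0.0, 0.0]
ft_force: [0.7, 0.9, 0.1]
grip_width: 76.8
grasp_force: 0.0
```

Request:
{"method": "drive_tool", "body": {"commands": [[[0, -45, 0, 0, 0, 0], [0, -45, 0, 0, 0, 0], [0, -45, 0, 0, 0, 0], [-10, -30, 0, 0, 0, 0], [0, 0, 0, 0, 0, 0], [0, 0, 0, 0, 0, 0]]]}}

```text
t: 29.55
eef_pos: [489.2, -355.8, 191.3]
tool_rot: [1.0, 0.006, -0.0, -0.0]
ft_force: [0.7, 1.0, -0.5]
grip_width: 77.0
grasp_force: 0.0
```

```bash
python3 - <<'E'
from h import *
s=sense();print(s["eef_pos"],s["t"],s["grip_width"])
a=cv2.cvtColor(snapshot("scene"),cv2.COLOR_RGB2BGR)[110:230,230:430];b=cv2.cvtColor(snapshot("top"),cv2.COLOR_RGB2BGR)[140:225,275:435]
cv2.imwrite("pics/f1.png",np.vstack([cv2.resize(a,(520,312),interpolation=2),cv2.resize(b,(520,276),interpolation=2)]))
E
```

```text
[ 489.1553131  -355.82314578  191.28225655] 29.55 77.03832892314699
```

View pics/f1.png

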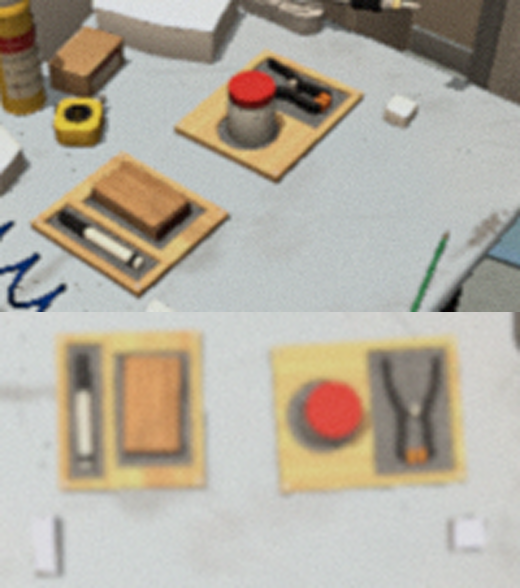

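```bash
python3 -c "
from bench import *
print(finish_job())"
```

```text
the job is handed in; nothing more can be done
None
```

The job is handed in at about 30 s of robot time. The jar and clamp are in the fixing board and the marker and block in the shaping board, each felt touching down 6 mm above the table, the pocket-floor height. The foam offcuts were not touched.

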